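Hang up the drilled template

TASK

Slide the tall board with the round hole straight up out of the slotted rack by its top edge and prop it, hole end up, on the sloping rest, so that it stands on the ledge against the slope by itself. Then take it again another way, such as by its long sides, so that the hole is free, thread the hole onto the slanted peg of the stand along the peg's axis, and leave it hanging there. Leave the two shorter boards in the rack and do not disturb the other things on the bench.

Things in the scene. Friction and masses are not known exactly. Their poses are not given: they have to be found in the camera images.
- template: The board to hang: bare light fibre board, 60 wide x 130 long x 6 mm thick, 25 to 50 g. Origin: centre of its lower short edge; x = thickness, y = width, z = length, towards the hole end. Round through hole, 20 mm diameter, centre 26 mm below the top edge. Both faces alike. It starts upright in one of the rack's grooves, the tallest board there.
- hole (a point): Centre of the template's round hole: on its origin's z axis, 104 mm from the foot, mid-thickness; axes as the template's.
- rack: Fixed dark wooden rack, 150 (x) x 84 (y) x 42 mm high, origin under its centre. Three grooves along y, at x = -45, 0 and +45 mm, each 8 mm wide, 66 long, 30 deep, closed at the ends, floor 12 mm above the bench. A board stands in each, faces towards the rack's x; the template may be in any of them.
- offcut_a: Plain board without hole, 60 x 85 x 6 mm, in a groove of the rack; stays there. Origin and axes as the template's.
- offcut_b: Plain board without hole, 60 x 70 x 6 mm, in a groove of the rack; stays there. Origin and axes as the template's.
- slope: Sloping face of the fixed dark wooden rest, leaning back 37 degrees, turned roughly to the robot. Origin: mid-corner of face and ledge, 42 mm up. z runs up the face, x is its outward normal (and up), y level along the ledge. Face 30 mm wide, 95 long, so the template overhangs it 15 mm each side. The ledge has a lip 10 mm from the face, 10 mm high; the template's foot goes between, mid-thickness then about 3 mm from the face.
- rest: Dark wooden foot of the sloping rest. Origin under its centre, same yaw as the slope, whose origin lies 22 mm along its x and 42 mm up. Foot plate 130 (x) x 80 x 10 mm; all above it is only 30 mm wide (y)
- peg: Slanted steel peg of the fixed stand, 8 mm diameter. Origin: on its axis at the root, on a 28 mm collar, 145 mm above the bench. z points along the peg to its tip, 56 mm away, roughly to the robot and 37 degrees above level; y level. A 16 mm upright column stands below and behind the root; all above and in front is free. A board let go on the peg swings down against the column.
- screw_box: Small carton 48 x 36 x 30 mm, bystander. Origin under its centre.
- tape_measure: Tape measure, about 50 x 50 x 24 mm, bystander. Origin at the underside.
- mug: White mug, 80 mm diameter, 90 mm high, bystander. Origin under its centre.
- glue: White glue bottle, 52 mm diameter, 130 mm high, bystander. Origin under its centre.
- screwdriver: Screwdriver lying on the bench, bystander.
- tiles: Stack of 70 x 70 mm board tiles, 36 mm high, bystander. Origin under its centre.
Things that resemble listed ones, but are neither listed nor needed, are in the scene too. What is shaped like the rest but blue or yellow is not meant. What is shaped like the template but pink is not meant.

How it is judged:
By the outcome, as a careful person would: the job done as asked, in the order asked, and still so for the second after the job is handed in, with the robot touching nothing.
It also fails if it takes over 67 s, if anything falls off the work surface, if the arm or the gripper's body presses on something with over 40 N, if the wrist force passes 120 N, or if a joint passes its speed limit or range.

ROBOT

A 6-joint arm with a two-finger parallel gripper is mounted at the origin on the work surface. World frame = base frame: x ahead of the robot, y to its left, z up, the work surface at z = 0. Lengths are in m, angles in degrees, forces in N, time in s.
With the tool pointing down it reaches from about 0.4 to 0.825 m from the base axis. Payload 7 kg.
Tool frame: the origin (TCP) lies at the very end of the fingers, on their centre line; the grasp point (between the pads) lies 19 mm behind it; z points along the fingers, y is the line along which they close (so a half turn about z gives the same grasp; the last joint's range is limited). The gripper opens to 88 mm and grips with 3 to 60 N. Pads are 19 mm wide; open, the fingers measure 130 mm over their backs; the gripper's body (78 mm by 193 mm) begins 47 mm behind the grasp point.
Start: joints at [87.267, 20.546, 0.682, 0, -70.136, -16.507], TCP at [0.222, 0.637, 0.227] pointing down, gripper open.
Joint ranges: [-176.03, 176.03], [-82.01, 121.73], [-58.28, 71.71], [-173.87, 95.51], [-174.79, -0.11], [-173.66, 173.66]. Speed limits (degrees/s): [136.94, 136.94, 172.46, 180, 180, 180].

INTERFACE

Orientations are given as [roll, pitch, yaw] about the fixed x, y, z axes, in that order (R = Rz(yaw) Ry(pitch) Rx(roll)).
In Python, from plant import get_state, imaging, r, finder gives the robot as it stands.
- The arm moves only by the shell command python3 -m handwheel 'ROWS' [FORCE]. ROWS is JSON, a list of rows, each a list of 5 numbers: the closure, from 0 (fully open) to 1 (shut), then the shift along the world's x, y, z in cm, then the turn about the world's z in degrees. A call has 1 to 8 rows; each row is the pose to reach, as a shift and turn from the pose commanded when the call began; what a row does not reach only later rows make up. A row lasts 1/8 s, in which the tool goes at most 62.5 mm and 10.7 degrees, less where a joint would pass 70% of its speed; a pose out of reach is approached as far as the arm can. A call with a gripper value outside its range is refused whole. The fingers move at their own pace and stop on an object; FORCE is the grip in N (left out, the last holds). Time passes only in rows, so rows that repeat a pose let the fingers close. It gives the time, the measured TCP pose, the force, the opening and the grip force at its end, in the units of the state.
- get_state(): the state, without advancing time (a new reading comes with each control period).
- imaging.capture(name): name is "scene" or "side" or "wrist"; returns (picture, depth): 400x640x3 uint8, red, green, blue; 400x640 float32, m along the optical axis (not along the pixel's ray), 0 where there is no reading.
- imaging.get_calibration(name): a dict with "fx", "fy", "cx", "cy" (pixels), "rvec" (rotation vector, rad) and "tvec" (3), from world to camera coordinates, as OpenCV has them; the wrist camera has in their place "hand_eye" (4x4, takes a point from camera to tool coordinates, whose origin is the TCP and whose axes are the flange's). Camera axes: x right, y down, z forward; pixel columns grow to the right and rows downward; lengths in m; the calibration is good to about 2 mm. The wrist camera is an equidistant fisheye: a pixel r from the principal point sees the ray r / f radians off the axis. A picture is of the moment at which its call begins: read the wrist's pose just before it. get_calibration takes no time and is no camera call.
- r.close_job(): hands the job in; it is judged then, once.
Trained networks look in the newest picture that a camera, given by its name, has taken for a name from the list of things; names that differ only in an ending like _2 or _b are one class to them, and where a whole thing is asked for, a point or a joint stands for the part that bears it (a point fixed in the world has none). Each returns a list of dicts, best first, with "p" (0 to 1); they miss things now and then, are a little off and sometimes report something else, mostly with a low value. They report only what shows in the picture. A call takes as long as a camera call. They do not tell look-alikes from the thing itself.
- finder.cut_out(camera, query): "region" (400x640 bool, what is visible of it) and "pixel" ([column, row] in pixels, amid what is visible of it).
The state is a dict: "time_s": time; "joints": joint angles; "qd": joint speeds; "joint_torque": joint torques, N m; "tcp_pos": TCP position; "eef_rot": TCP orientation; "contact_force": force on the tool from outside, world axes, zero at the start; "moment": the same for the moment, N m; "gripper_width": finger opening in m; "gripper_force": force on a finger pad.
Only numpy, scipy, OpenCV 4.12 (cv2) and the standard library are available. Lean on these libraries where they do the work, as an engineer would, in place of code of your own. Each camera call takes 0.05 s, during which the arm holds its last target. There are 200 camera calls.

## Working session

There is one attempt and no reset: what is moved stays moved. The work goes in short steps, Python scripts to look and compute and a shell command to move; the robot and the scene stay as the last step left them, time stands still between calls to the robot, and variables do not carry over. Pictures are saved under pics/ and viewed, at most 10 in all, crops included, and the job is handed in when it is done.

```bash
ls; mkdir -p pics
cat > h.py <<'E'
import numpy as np, cv2
from plant import get_state, imaging, r, finder
from scipy.spatial.transform import Rotation as Ro
np.set_printoptions(precision=4,suppress=True)
def cloud(name,d):
    c=imaging.get_calibration(name); v,u=np.mgrid[0:400,0:640]
    P=np.stack([(u-c["cx"])/c["fx"]*d,(v-c["cy"])/c["fy"]*d,d],-1)
    R,_=cv2.Rodrigues(np.array(c["rvec"],float)); return (P-np.array(c["tvec"]).ravel())@R
def save(n,p): cv2.imwrite("pics/"+n+".png",cv2.cvtColor(p,cv2.COLOR_RGB2BGR))
E
python3 - <<'E'
from h import *
s=get_state(); print(s)
for n in("scene","side"):
    p,d=imaging.capture(n); save(n,p); X=cloud(n,d); np.savez("pics/"+n+".npz",p=p,d=d,X=X)
    print(n,imaging.get_calibration(n))
    for q in("template","slope","peg","rack","rest"):
        for f in finder.cut_out(n,q)[:3]:
            m=f["region"]&(d>0); print(n,q,round(f["p"],2),f["pixel"],m.sum(),np.median(X[m],0),X[m].min(0),X[m].max(0))
E
```

```text
pics
{'time_s': 0.0, 'joints': array([ 87.2681,  20.5899,   0.6355,  -0.0194, -70.1361, -16.508 ]), 'qd': array([-0.008 , -0.01  , -0.0434, -0.053 ,  0.0478,  0.0005]), 'joint_torque': array([ -0.0003, -58.2704,  29.3067,   6.9978,   0.0069,  -0.0002]), 'tcp_pos': array([0.2223, 0.6368, 0.2257]), 'eef_rot': array([179.9081,  -0.0082, -19.2465]), 'contact_force': array([ 0.5205, -0.4946, -0.6226]), 'moment': array([-0.0034, -0.0299,  0.0866]), 'gripper_force': 0.0, 'gripper_width': 0.08763565415581832}
scene {'fx': 367.67753598004634, 'fy': 367.67753598004634, 'cx': 327.800252379594, 'cy': 202.95535860820195, 'rvec': array([ 0.7671,  2.4034, -1.2779]), 'tvec': array([ 0.4212, -0.0494,  1.279 ])}
scene template 0.84 [322.1, 311.7] 1291 [0.7064 0.2292 0.0705] [ 0.6807  0.2119 -0.0008] [0.7319 0.2468 0.1324]
scene template 0.71 [370.2, 280.3] 876 [0.5901 0.2412 0.093 ] [ 0.468   0.1005 -0.0017] [0.5943 0.2722 0.1447]
scene template 0.63 [346.2, 271.8] 377 [0.5606 0.1367 0.0281] [ 0.5311  0.0941 -0.0019] [0.5808 0.1495 0.0334]
scene slope 0.61 [329.2, 222.5] 223 [0.52   0.0072 0.0581] [ 0
[... 1391 characters left out ...]
[0.3326 0.1043 0.0009] [0.4152 0.2314 0.119 ]
side slope 0.57 [231.2, 271.3] 237 [ 0.2882 -0.1758  0.0582] [ 0.2497 -0.1956 -0.0007] [ 0.3398 -0.0596  0.1198]
side peg 0.45 [326.8, 249.3] 171 [ 0.5243 -0.2537  0.1531] [ 0.4825 -0.2647 -0.001 ] [ 0.5525 -0.0372  0.1825]
side rack 0.91 [320.3, 200.6] 861 [0.5448 0.201  0.041 ] [0.471  0.1898 0.0014] [0.6252 0.2866 0.0678]
side rest 0.89 [320.1, 240.0] 875 [ 0.5338 -0.0128  0.0122] [ 0.4637 -0.2549 -0.0008] [0.5935 0.1076 0.1825]
side rest 0.78 [270.4, 222.1] 843 [0.3825 0.1106 0.0119] [ 0.3101  0.0761 -0.0018] [0.4423 0.218  0.119 ]
side rest 0.77 [242.9, 281.9] 1551 [ 0.3106 -0.182   0.0118] [ 0.2278 -0.2279 -0.0013] [ 0.3721 -0.0365  0.1198]
```

Run:
```python
import cv2
a=cv2.imread("pics/scene.png")[120:360,230:530]; cv2.imwrite("pics/s1.png",cv2.resize(a,None,fx=2.5,fy=2.5,interpolation=3))
a=cv2.imread("pics/side.png")[140:320,200:440]; cv2.imwrite("pics/s2.png",cv2.resize(a,None,fx=3,fy=3,interpolation=3))
```

```text
(no output)
```

View pics/s1.png

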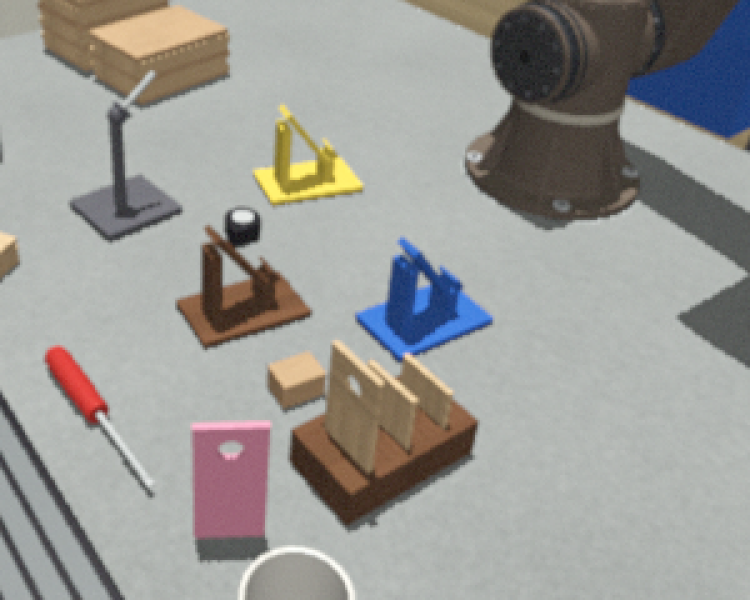

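View pics/s2.png

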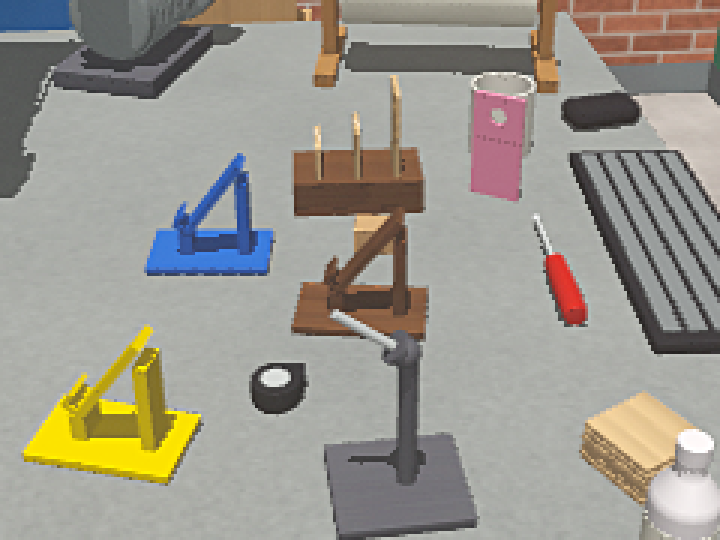

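```bash
cat > m.py <<'E'
from h import *
Z={n:np.load(f"pics/{n}.npz") for n in("scene","side")}
def pts(n,lo,hi):
    X=Z[n]["X"]; m=(Z[n]["d"]>0)&(X>lo).all(-1)&(X<hi).all(-1); return X[m],Z[n]["p"][m]
def rect(P): return cv2.minAreaRect(P[:,:2].astype(np.float32)*1000)
for n in Z:
    P,_=pts(n,[.45,.18,.035],[.64,.30,.047]); print(n,"rack",rect(P),len(P))
    P,_=pts(n,[.56,.18,.06],[.64,.30,.16]); print(n,"templ",rect(P),len(P),P[:,2].max(),"med",np.median(P,0),"sv",np.linalg.svd(P[:,:2]-P[:,:2].mean(0),full_matrices=0)[2][0])
    P,_=pts(n,[.44,-.06,.006],[.62,.065,.016]); print(n,"plate",rect(P),len(P))
    P,_=pts(n,[.44,-.04,.055],[.62,.04,.13]); 
    c=P.mean(0);u,s,v=np.linalg.svd(P-c,full_matrices=0); print(n,"slope pts",len(P),c,v[0],v[2],s, P.min(0),P.max(0))
    P,q=pts(n,[.44,-.30,.15],[.56,-.2,.20]); c=np.median(P,0)
    u,s,v=np.linalg.svd(P-P.mean(0),full_matrices=0); print(n,"peg",len(P),c,v[0],s,P.min(0),P.max(0), "top",P[np.argmax(P[:,2])])
    P,_=pts(n,[.44,-.34,.003],[.65,-.16,.03]); print(n,"base",rect(P),len(P))
    P,_=pts(n,[.44,-.30,.03],[.58,-.2,.12]); print(n,"col",np.median(P,0),P.min(0),P.max(0))
E
python3 m.py
```

```text
scene rack ((542.834716796875, 240.23683166503906), (86.19194793701172, 151.80055236816406), 87.1107177734375) 1117
scene templ ((588.6214599609375, 238.50006103515625), (62.48472213745117, 9.753558158874512), 89.73444366455078) 679 0.14465795986016658 med [0.5902 0.2423 0.1056] sv [0.0245 0.9997]
scene plate ((525.5147705078125, -0.034717559814453125), (83.0078125, 130.27450561523438), 80.03711700439453) 737
scene slope pts 267 [0.5542 0.0001 0.0847] [-0.7094  0.2225 -0.6687] [-0.2283 -0.9702 -0.0806] [0.3574 0.2366 0.1598] [ 0.496  -0.0242  0.055 ] [0.5715 0.0186 0.1189]
scene peg 52 [ 0.5055 -0.2479  0.163 ] [ 0.8731  0.0757 -0.4817] [0.1297 0.0252 0.0209] [ 0.4798 -0.2536  0.1508] [ 0.5366 -0.2356  0.1815] top [ 0.4845 -0.2502  0.1815]
scene base ((549.025634765625, -251.050537109375), (209.02699279785156, 164.03250122070312), 4.720974445343018) 676
scene col [ 0.5413 -0.2434  0.075 ] [ 0.5301 -0.2528  0.0304] [ 0.5476 -0.2382  0.1183]
side rack ((547.6058349609375, 238.3011474609375), (90.84020233154297, 147.72994995117188), 87.17510986328125) 507
side templ ((590.747314453125, 236.76373291015625), (68.83931732177734, 6.256752014160156), 88.95268249511719) 93 0.14450789984079473 med [0.5893 0.2159 0.1019] sv [ 0.0127 -0.9999]
side plate ((528.0478515625, -3.6708450317382812), (83.24329376220703, 129.2928924560547), 78.91632080078125) 563
side slope pts 241 [ 0.5471 -0.013   0.0848] [-0.7193  0.1673 -0.6742] [-0.454  -0.8478  0.274 ] [0.3714 0.2075 0.1274] [ 0.498  -0.0278  0.0552] [0.572  0.0168 0.1201]
side peg 110 [ 0.5112 -0.2537  0.1605] [ 0.8791  0.0345 -0.4753] [0.2108 0.0369 0.0333] [ 0.4825 -0.262   0.1501] [ 0.5432 -0.2389  0.1825] top [ 0.4872 -0.252   0.1825]
side base ((546.244873046875, -251.18896484375), (174.83016967773438, 207.70352172851562), 88.83855438232422) 1488
side col [ 0.5399 -0.2557  0.0765] [ 0.5326 -0.2596  0.0306] [ 0.5488 -0.2469  0.1196]
```

```bash
python3 -m handwheel '[[0,36.7,-39.8,2,-73.2],[0,36.7,-39.8,2,-73.2],[0,36.7,-39.8,2,-73.2],[0,36.7,-39.8,2,-73.2],[0,36.7,-39.8,2,-73.2],[0,36.7,-39.8,2,-73.2],[0,36.7,-39.8,2,-73.2],[0,36.7,-39.8,2,-73.2]]' 25
python3 -m handwheel '[[0,0,0,0,0],[0,0,0,0,0],[0,0,0,0,0]]'
```

```text
time_s: 1.6
tcp_pos: [0.5624, 0.2684, 0.2455]
eef_rot: [-180.0, 0.0, -92.6]
contact_force: [1.2, 1.1, 0.2]
gripper_width: 0.0879
gripper_force: 0.0
time_s: 1.98
tcp_pos: [0.5606, 0.2708, 0.2451]
eef_rot: [180.0, 0.0, -92.4]
contact_force: [-0.1, 0.5, 0.7]
gripper_width: 0.0875
gripper_force: 0.0
```

```bash
cat >> h.py <<'E'
def wcloud(d,s):
    c=imaging.get_calibration("wrist"); v,u=np.mgrid[0:400,0:640]
    a=(u-c["cx"])/c["fx"]; b=(v-c["cy"])/c["fy"]; t=np.hypot(a,b); k=np.where(t>1e-6,np.tan(np.minimum(t,1.5))/np.maximum(t,1e-6),1)
    P=np.stack([a*k*d,b*k*d,d],-1); H=np.array(c["hand_eye"]); P=P@H[:3,:3].T+H[:3,3]
    return P@Ro.from_euler("xyz",s["eef_rot"],degrees=True).as_matrix().T+s["tcp_pos"]
def wrist(n):
    s=get_state(); p,d=imaging.capture("wrist"); save(n,p); X=wcloud(d,s); np.savez("pics/"+n+".npz",p=p,d=d,X=X); return p,d,X,s
E
python3 - <<'E'
from h import *
p,d,X,s=wrist("w1"); print(s["tcp_pos"],s["eef_rot"],imaging.get_calibration("wrist"))
c=np.array([.59,.238,.1])
m=(d>0)&(abs(X-c)<[.05,.06,.06]).all(-1)
P=X[m]; print(len(P),P[:,2].max())
T=P[P[:,2]>.134]; print(len(T),cv2.minAreaRect(T[:,:2].astype(np.float32)*1000),np.median(T,0))
E
```

```text
[0.5606 0.2708 0.2451] [179.9997   0.0109 -92.3685] {'fx': 309.70691628693146, 'fy': 309.70691628693146, 'cx': 321.85656625375424, 'cy': 194.0549469582297, 'hand_eye': array([[ 0.0004, -0.9641, -0.2657,  0.0716],
       [ 1.    ,  0.0004,  0.    ,  0.0011],
       [ 0.0001, -0.2657,  0.9641, -0.159 ],
       [ 0.    ,  0.    ,  0.    ,  1.    ]])}
4745 0.14480901884257502
517 ((587.5195922851562, 239.03392028808594), (59.47414779663086, 5.987606048583984), 87.98249053955078) [0.5872 0.2383 0.1427]
```

View pics/w1.png

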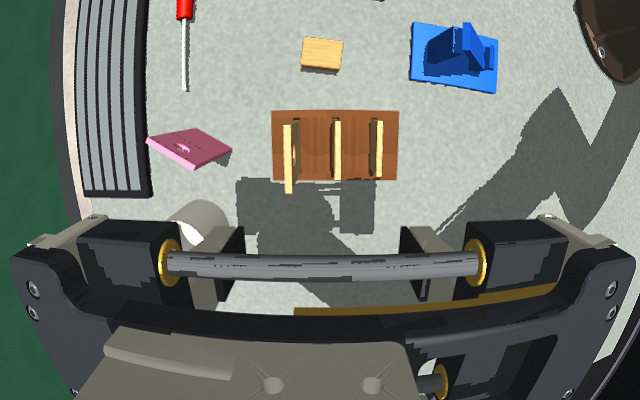

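```bash
python3 -m handwheel '[[0.4,2.7,-3.2,0,0.4],[0.4,2.7,-3.2,-4,0.4],[0.4,2.7,-3.2,-9,0.4],[0.4,2.7,-3.2,-13.1,0.4],[0.4,2.7,-3.2,-13.1,0.4],[1,2.7,-3.2,-13.1,0.4],[1,2.7,-3.2,-13.1,0.4],[1,2.7,-3.2,-13.1,0.4]]' 25
python3 -m handwheel '[[1,0,0,0,0],[1,0,0,0,0]]'
```

```text
time_s: 3.02
tcp_pos: [0.5887, 0.2385, 0.1157]
eef_rot: [-179.9, 0.1, -92.0]
contact_force: [0.4, -0.0, 0.2]
gripper_width: 0.0281
gripper_force: 0.0
time_s: 3.28
tcp_pos: [0.5882, 0.2379, 0.1143]
eef_rot: [-180.0, 0.0, -92.0]
contact_force: [-0.1, 0.7, 0.1]
gripper_width: 0.0079
gripper_force: 0.0
```

```bash
python3 -m handwheel '[[1,0,0,0,0],[1,0,0,0,0],[1,0,0,2,0],[1,0,0,5,0],[1,0,0,9,0],[1,0,0,13,0],[1,0,0,14,0],[1,0,0,14,0]]' 30
python3 -m handwheel '[[1,-4,-6,0,-4],[1,-8,-10,0,-8],[1,-8,-10,0,-8],[1,-8,-10,0,-8]]'
python3 - <<'E'
from h import *
p,d,X,s=wrist("w2"); print(s["tcp_pos"],s["eef_rot"],s["gripper_width"])
m=(d>0)&(abs(X[...,:2]-[.527,-.002])<.085).all(-1)
Q=X[m&(X[...,2]>.006)&(X[...,2]<.016)]; print("plate",len(Q),cv2.minAreaRect(Q[:,:2].astype(np.float32)*1000))
Q=X[m&(X[...,2]>.035)&(X[...,2]<.125)]; print(len(Q),Q.min(0),Q.max(0))
for a in range(40,124,4):
    q=Q[abs(Q[:,2]*1000-a)<2]
    if len(q)>5: print(a,len(q),q.min(0),q.max(0))
i,j=np.where(m); print(i.min(),i.max(),j.min(),j.max())
E
```

```text
time_s: 4.28
tcp_pos: [0.5881, 0.2381, 0.2542]
eef_rot: [-180.0, 0.0, -92.0]
contact_force: [0.0, -0.2, -0.6]
gripper_width: 0.0056
gripper_force: 30.0
time_s: 4.78
tcp_pos: [0.5078, 0.1376, 0.2534]
eef_rot: [180.0, -0.0, -100.0]
contact_force: [-0.3, 0.7, 0.1]
gripper_width: 0.0058
gripper_force: 30.0
[0.5078 0.1376 0.2534] [ 179.9672   -0.0188 -100.0449] 0.0058226006786526435
plate 3570 ((525.63720703125, -0.455810546875), (80.31292724609375, 129.63682556152344), 79.8282470703125)
2460 [ 0.4865 -0.0223  0.0362] [0.5719 0.0208 0.1202]
40 21 [0.5    0.0035 0.0381] [0.568  0.0196 0.042 ]
44 83 [ 0.4867 -0.0104  0.042 ] [0.5698 0.0179 0.046 ]
48 164 [ 0.4865 -0.0111  0.046 ] [0.571  0.0208 0.05  ]
52 158 [ 0.4888 -0.0122  0.05  ] [0.5599 0.0205 0.054 ]
56 175 [ 0.4922 -0.0133  0.054 ] [0.5697 0.0195 0.058 ]
60 162 [ 0.4956 -0.0128  0.058 ] [0.5597 0.0197 0.062 ]
64 88 [ 0.5155 -0.0141  0.062 ] [0.5702 0.0148 0.066 ]
68 99 [ 0.518  -0.0149  0.066 ] [0.5706 0.015  0.07  ]
72 90 [ 0.5218 -0.0155  0.0701] [0.5713 0.0135 0.074 ]
76 108 [ 0.5244 -0.0156  0.074 ] [0.5679 0.0135 0.078 ]
80 97 [ 0.5271 -0.0155  0.078 ] [0.5706 0.0125 0.082 ]
84 100 [ 0.5298 -0.0165  0.082 ] [0.571  0.0131 0.086 ]
88 107 [ 0.5327 -0.0173  0.086 ] [0.5705 0.0121 0.09  ]
92 110 [ 0.5351 -0.0181  0.0902] [0.5709 0.0118 0.094 ]
96 131 [ 0.5387 -0.019   0.094 ] [0.5709 0.0109 0.0979]
100 110 [ 0.5414 -0.019   0.098 ] [0.5569 0.0106 0.102 ]
104 112 [ 0.5456 -0.0201  0.102 ] [0.5623 0.0098 0.1059]
108 110 [ 0.5473 -0.0196  0.106 ] [0.5601 0.0102 0.1099]
112 145 [ 0.5502 -0.0215  0.1101] [0.569  0.0095 0.114 ]
116 226 [ 0.5537 -0.0223  0.1141] [0.5683 0.008  0.118 ]
120 51 [ 0.5563 -0.0212  0.118 ] [0.5639 0.0078 0.1202]
0 242 29 362
```

View pics/w2.png

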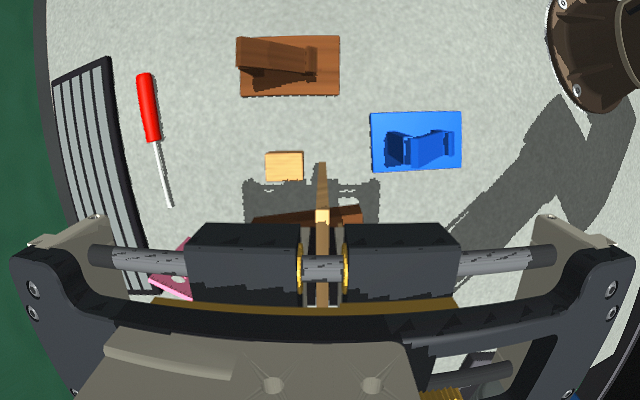

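```bash
python3 -m handwheel '[[1,-0.1,-5,0,0],[1,-0.1,-10,0,0],[1,-0.1,-13.5,0,0],[1,-0.1,-13.5,-3,0],[1,-0.1,-13.5,-6,0],[1,-0.1,-13.5,-8.5,0],[1,-0.1,-13.5,-9.4,0],[1,-0.1,-13.5,-9.4,0]]'
python3 -m handwheel '[[1,0,0,-0.2,0],[1,0,0,-0.4,0],[1,0,0,-0.4,0]]'
python3 - <<'E'
from h import *
print(get_state()["tcp_pos"])
p,d=imaging.capture("side"); a=p[190:290,270:370]; save("s3",cv2.resize(a,None,fx=6,fy=6,interpolation=3))
E
```

```text
time_s: 5.82
tcp_pos: [0.5075, 0.0032, 0.1594]
eef_rot: [179.9, -0.1, -100.0]
contact_force: [-0.2, 1.0, -0.5]
gripper_width: 0.0055
gripper_force: 30.0
time_s: 6.2
tcp_pos: [0.5073, 0.003, 0.1564]
eef_rot: [-180.0, 0.0, -100.0]
contact_force: [-0.2, -0.9, 0.7]
gripper_width: 0.0056
gripper_force: 30.0
[0.5073 0.003  0.1564]
```

View pics/s3.png

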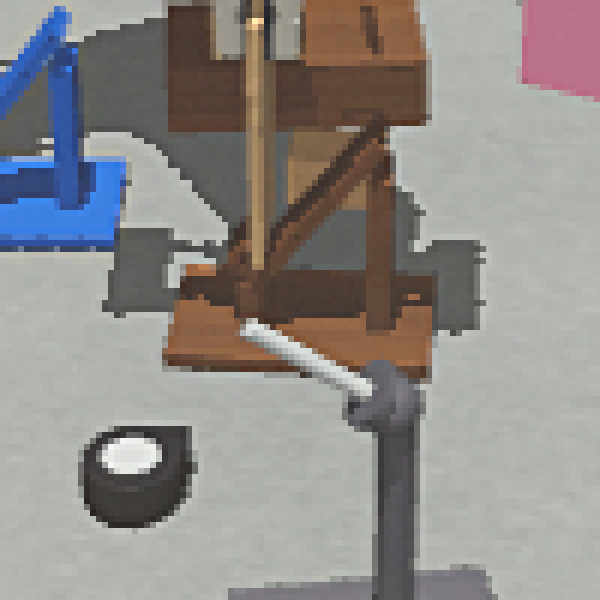

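```bash
python3 -m handwheel '[[1,0,0,-0.2,0],[1,0,0,-0.4,0],[1,0,0,-0.4,0]]'
python3 -m handwheel '[[1,0,0,-0.1,0],[1,0,0,-0.2,0],[1,0,0,-0.2,0]]'
```

```text
time_s: 6.62
tcp_pos: [0.507, 0.0029, 0.1518]
eef_rot: [180.0, -0.0, -100.0]
contact_force: [-2.0, 0.3, 0.3]
gripper_width: 0.0062
gripper_force: 30.0
time_s: 7.0
tcp_pos: [0.5071, 0.0029, 0.1501]
eef_rot: [180.0, -0.0, -100.0]
contact_force: [-0.7, 0.5, 2.3]
gripper_width: 0.0056
gripper_force: 30.0
```

```bash
python3 -m handwheel '[[0.84,0,0,0,0],[0.8,0.3,-0.05,0,0],[0.8,0.8,-0.15,0,0],[0.75,1.3,-0.23,-0.2,0],[0.7,1.8,-0.32,-0.3,0],[0.65,2.3,-0.4,-0.4,0],[0.6,2.8,-0.5,-0.5,0],[0.57,3.3,-0.6,-0.5,0]]' 5
python3 -m handwheel '[[0.57,0,0,0,0]]'
python3 - <<'E'
from h import *
p,d=imaging.capture("side"); a=p[170:270,270:370]; b=imaging.capture("scene")[0][165:265,270:370]; save("s4",cv2.resize(np.hstack([a,b]),None,fx=4,fy=4,interpolation=3))
E
```

```text
time_s: 8.0
tcp_pos: [0.5405, -0.0032, 0.1449]
eef_rot: [180.0, -0.0, -100.0]
contact_force: [0.6, 0.3, -1.0]
gripper_width: 0.0367
gripper_force: 0.0
time_s: 8.12
tcp_pos: [0.5405, -0.0031, 0.1449]
eef_rot: [180.0, -0.0, -100.0]
contact_force: [0.6, 0.3, -0.4]
gripper_width: 0.0376
gripper_force: 0.1
```

View pics/s4.png

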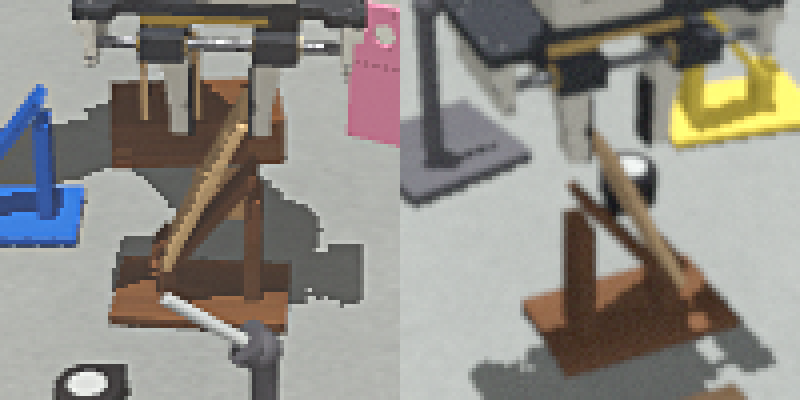

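```bash
python3 -m handwheel '[[0.57,0.4,-0.07,-0.1,0],[0.57,0.8,-0.14,-0.2,0],[0.57,1.2,-0.21,-0.3,0],[0.57,1.6,-0.28,-0.4,0],[0.57,2.0,-0.35,-0.4,0],[0.57,2.4,-0.42,-0.4,0],[0.57,2.8,-0.5,-0.4,0],[0.57,3.2,-0.57,-0.4,0]]'
python3 -m handwheel '[[0.57,0.3,-0.05,0,0],[0.57,0.3,-0.05,0,0],[0.57,0.3,-0.05,2,0],[0.57,0.3,-0.05,5,0],[0.4,0.3,-0.05,9,0],[0,-4,0,12,8],[0,-7.8,1,12,16],[0,-7.8,1,12,16]]'
python3 - <<'E'
from h import *
p,d=imaging.capture("side"); a=p[170:270,270:370]; b=imaging.capture("scene")[0][165:265,270:370]; save("s5",cv2.resize(np.hstack([a,b]),None,fx=4,fy=4,interpolation=3))
E
```

```text
time_s: 9.22
tcp_pos: [0.5724, -0.0088, 0.1411]
eef_rot: [-180.0, 0.0, -100.0]
contact_force: [-0.4, 0.2, -0.1]
gripper_width: 0.0381
gripper_force: 0.0
time_s: 10.22
tcp_pos: [0.4923, 0.0015, 0.2622]
eef_rot: [-179.9, 0.1, -83.9]
contact_force: [0.7, -0.0, 0.6]
gripper_width: 0.0721
gripper_force: 0.0
```

View pics/s5.png

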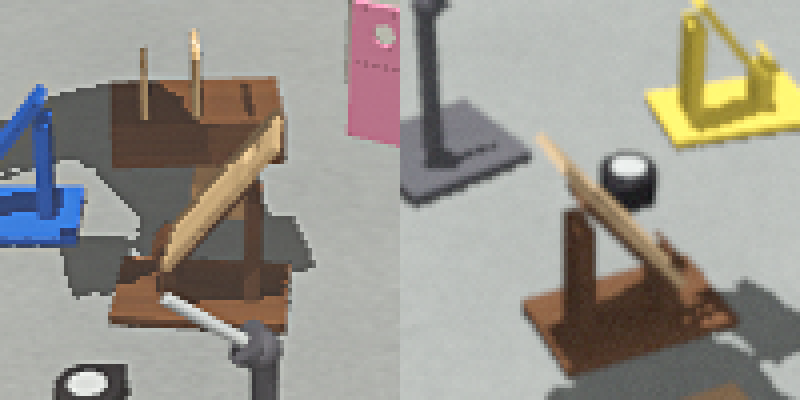

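```bash
python3 -m handwheel '[[0,0,0,1,10],[0,0,0,2,20],[0,0,0,2,30],[0,0,0,2,40],[0,0,0,2,50],[0,0,0,2,60],[0,0,0,2,70],[0,0,0,2,74]]'
python3 - <<'E'
from h import *
p,d,X,s=wrist("w3"); print(s["tcp_pos"],s["eef_rot"],s["joints"])
fs=finder.cut_out("wrist","template")
for f in fs[:3]:
    m=f["region"]&(d>0); print(f["p"],f["pixel"],np.median(X[m],0))
O=np.array([.504,.0033,.042]); R=Ro.from_euler("xyz",[0,-37,169.8],degrees=True).as_matrix()
L=(X-O)@R  # slope coords
m=(d>0)&(L[...,0]>.0035)&(L[...,0]<.012)&(abs(L[...,1])<.04)&(L[...,2]>.02)&(L[...,2]<.14)
Q=L[m]; print(len(Q),Q.min(0),Q.max(0),np.median(Q,0)); print("rect",cv2.minAreaRect(Q[:,1:].astype(np.float32)*1000))
A=np.c_[Q[:,1:],np.ones(len(Q))]; print("plane x=",np.linalg.lstsq(A,Q[:,0],rcond=None)[0])
m=(d>0)&(X[...,2]>.15)&(X[...,2]<.21)&(X[...,1]<-.19)&(X[...,1]>-.31)&(abs(X[...,0]-.51)<.07)
P=X[m]; print("peg",len(P),P.min(0) if len(P) else 0)
E
```

```text
time_s: 11.32
tcp_pos: [0.4949, 0.0011, 0.2804]
eef_rot: [180.0, 0.1, -9.9]
contact_force: [-0.1, 0.8, -0.4]
gripper_width: 0.0874
gripper_force: 0.0
[0.4949 0.0011 0.2804] [179.9551   0.058   -9.903 ] [ 22.9387   1.4561 -16.3541   0.0066 -72.2628  57.1563]
0.77 [125.8, 50.9] [0.7051 0.2255 0.0782]
0.33 [412.3, 185.7] [ 0.4425 -0.1189  0.0248]
3243 [ 0.0035 -0.0312  0.0201] [0.0085 0.0294 0.1322] [ 0.0066 -0.0008  0.0869]
rect ((-0.8468112945556641, 76.1646728515625), (112.1112060546875, 60.17784881591797), 89.62329864501953)
plane x= [ 0.0037 -0.0028  0.0068]
peg 439 [ 0.4818 -0.2582  0.15  ]
```

View pics/w3.png

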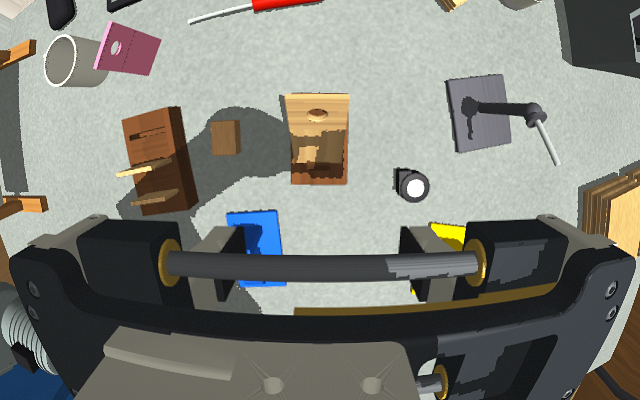

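```bash
cat > peg.py <<'E'
from h import *
from scipy.optimize import least_squares
def fit(P,el=37.0,w=None):
    def ax(q): y=np.radians(q[0]);e=np.radians(el); return np.array([np.cos(y)*np.cos(e),np.sin(y)*np.cos(e),np.sin(e)])
    def res(q):
        a=ax(q); c=np.array([.51,q[1],q[2]]); v=P-c; return (np.linalg.norm(v-np.outer(v@a,a),axis=1)-.004)*1000
    q0=[183,np.median(P[:,1]),np.median(P[:,2])-.004]
    o=least_squares(res,q0,loss="soft_l1",x_scale=[1,.001,.001]); a=ax(o.x); c=np.array([.51,o.x[1],o.x[2]])
    t=(P-c)@a; r=c+a*((.145-c[2])/a[2]); return o.x[0],r,(np.percentile(t,99)*a+c),np.sqrt(np.mean(o.fun**2)),a
if __name__=="__main__":
    for n in("w1","w3","scene","side"):
        z=np.load(f"pics/{n}.npz"); X=z["X"]; d=z["d"]
        m=(d>0)&(X>[.46,-.29,.162]).all(-1)&(X<[.54,-.21,.195]).all(-1); P=X[m]
        if len(P)<15: continue
        f=fit(P); print(n,len(P),"yaw",f[0],"root",f[1],"tip",f[2],"rms",f[3])
E
python3 peg.py
python3 - <<'E'
from h import *
O=np.array([.504,.0033,.042]); R=Ro.from_euler("xyz",[0,-37,169.8],degrees=True).as_matrix()
for l in(.087,.105): print(O+R@[.0035,-.0008,l])
E
```

```text
w3 196 yaw 185.27471355391575 root [ 0.5368 -0.2425  0.145 ] tip [ 0.4852 -0.2473  0.1841] rms 1.5400710694207858
scene 27 yaw 176.4836574320036 root [ 0.5339 -0.2499  0.145 ] tip [ 0.485  -0.2469  0.1819] rms 2.0412550670292537
side 50 yaw 182.68032306734304 root [ 0.5362 -0.2546  0.145 ] tip [ 0.486  -0.2569  0.1829] rms 1.6591993960855074
[ 0.5529 -0.0047  0.1136]
[ 0.5636 -0.0066  0.128 ]
```

```bash
python3 -m handwheel '[[0,3,-0.3,0,0],[0,5.8,-0.6,-2,0],[0,5.8,-0.6,-7,0],[0,5.8,-0.6,-12,0],[0,5.8,-0.6,-16,0],[0,5.8,-0.6,-18.6,0],[0,5.8,-0.6,-18.6,0],[0.2,5.8,-0.6,-18.6,0]]' 40
python3 -m handwheel '[[1,0,0,0,0],[1,0,0,0,0],[1,0,0,0,0],[1,0,0,0,0],[1,0,0,0,0]]' 40
```

```text
time_s: 12.42
tcp_pos: [0.5531, -0.0047, 0.0958]
eef_rot: [-180.0, -0.1, -10.1]
contact_force: [0.3, -0.4, -0.7]
gripper_width: 0.0824
gripper_force: 0.0
time_s: 13.05
tcp_pos: [0.5526, -0.0046, 0.0959]
eef_rot: [-180.0, -0.1, -10.0]
contact_force: [-1.5, 1.7, 7.2]
gripper_width: 0.0597
gripper_force: 40.0
```

```bash
python3 -m handwheel '[[1,0.6,-0.1,0.8,0],[1,1.2,-0.2,1.6,0],[1,1.2,-0.2,4,0],[1,1,-0.2,8,0],[1,0.5,-0.2,12,0],[1,-4,-5,13,8],[1,-7,-10,13,15],[1,-9,-15,13,15]]' 
python3 -m handwheel '[[1,-1,-3,-1,0],[1,-1.6,-6,-2,0],[1,-1.6,-6,-2,0],[1,-1.6,-6,-2,0]]'
cat > look.py <<'E'
from peg import *
import sys
n=sys.argv[1]
p,d,X,s=wrist(n); t=s["tcp_pos"]; print(t,s["eef_rot"],s["gripper_width"])
yaw=s["eef_rot"][2]; Rz=Ro.from_euler("z",yaw,degrees=True).as_matrix()
L=(X-t)@Rz   # tool-yaw frame
m=(d>0)&(abs(L[...,1])<.034)&(L[...,2]>.0)&(L[...,2]<.058)&(L[...,0]>-.02)&(L[...,0]<.045); Q=L[m]
c=np.median(Q,0); Q=Q[np.linalg.norm(Q-c,axis=1)<.06]; v=np.linalg.svd(Q-Q.mean(0),full_matrices=0)[2][2]; v*=-np.sign(v[0])
print("board pts",len(Q),"normal",v,"elev",np.degrees(np.arcsin(v[2])),"mean",Q.mean(0),"max",Q.max(0),Q.min(0))
m=(d>0)&(X>[.46,-.29,.160]).all(-1)&(X<[.54,-.21,.195]).all(-1)
W=((L[...,0]>.03)|(L[...,2]<-.01)|(abs(L[...,1])>.04)); P=X[m&W]
if len(P)>15:
    f=fit(P); print("peg",len(P),"yaw",f[0],"root",f[1],"tip",f[1]+.056*f[4],f[2],"rms",f[3],P.min(0),P.max(0))
E
python3 look.py w4
```

```text
time_s: 14.05
tcp_pos: [0.4612, -0.156, 0.2263]
eef_rot: [180.0, -0.1, 5.1]
contact_force: [1.5, -0.5, -1.1]
gripper_width: 0.0597
gripper_force: 40.0
time_s: 14.55
tcp_pos: [0.4466, -0.2149, 0.2055]
eef_rot: [180.0, -0.0, 4.9]
contact_force: [0.1, 0.2, -0.6]
gripper_width: 0.0595
gripper_force: 40.0
[ 0.4466 -0.2149  0.2055] [179.99    -0.0316   4.9221] 0.059521681653885744
board pts 5509 normal [-0.4175  0.0057  0.9087] elev 65.32175615960318 mean [ 0.0169 -0.0001  0.0477] max [0.0295 0.034  0.058 ] [-0.0122 -0.0339  0.0222]
peg 633 yaw 184.12668316347276 root [ 0.5388 -0.2458  0.145 ] tip [ 0.4942 -0.249   0.1787] [ 0.4858 -0.2496  0.185 ] rms 1.3836344414060793 [ 0.481  -0.2541  0.1601] [ 0.5156 -0.2455  0.1826]
```

View pics/w4.png

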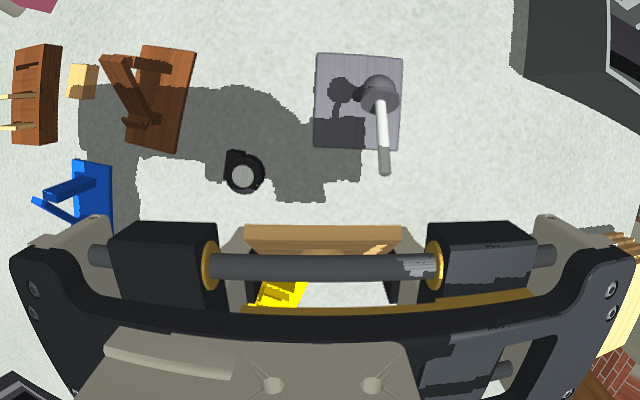

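Run:
```python
from peg import *
z=np.load("pics/w4.npz");X=z["X"];d=z["d"];t=np.array([.4466,-.2149,.2055])
m=(d>0)&(X>[.46,-.29,.150]).all(-1)&(X<[.56,-.21,.195]).all(-1)&(X[...,0]>.475); P=X[m]
print(len(P))
for lo in np.arange(.478,.56,.006):
    q=P[(P[:,0]>lo)&(P[:,0]<lo+.006)]
    if len(q): print(round(lo,3),len(q),np.percentile(q[:,1],[5,50,95]),np.percentile(q[:,2],[5,50,95,99]))
for el in(25,31,37,43): 
    f=fit(P[(P[:,0]<.522)],el); print(el,f[0],f[1],f[3])
for n in("scene","side"):
    p,dd=imaging.capture(n); Y=cloud(n,dd); Rz=Ro.from_euler("z",4.92,degrees=True).as_matrix(); L=(Y-t)@Rz
    for k in range(-70,60,10):
        q=L[(dd>0)&(abs(L[...,1])<.026)&(abs(L[...,2]-k/1000)<.003)&(abs(L[...,0])<.075)]
        if len(q)>3: print(n,k,len(q),np.percentile(q[:,0],[10,50,90])*1000)
```

```text
1264
0.478 40 [-0.2533 -0.2497 -0.247 ] [0.178  0.1798 0.1818 0.182 ]
0.484 136 [-0.2535 -0.2497 -0.2467] [0.1765 0.1799 0.182  0.1825]
0.49 132 [-0.2536 -0.2495 -0.2465] [0.1727 0.1754 0.178  0.1783]
0.496 111 [-0.2525 -0.2491 -0.2465] [0.1675 0.1711 0.1735 0.1738]
0.502 117 [-0.2528 -0.2488 -0.2457] [0.1623 0.166  0.1692 0.1697]
0.508 112 [-0.2525 -0.2485 -0.2457] [0.158  0.1616 0.1646 0.1648]
0.514 99 [-0.2521 -0.2484 -0.2456] [0.154  0.1575 0.1601 0.1606]
0.52 82 [-0.2517 -0.2486 -0.2457] [0.1505 0.1531 0.1553 0.156 ]
0.526 132 [-0.2583 -0.2472 -0.2368] [0.1501 0.1513 0.1529 0.1534]
0.532 259 [-0.2579 -0.2477 -0.2387] [0.1513 0.1544 0.1568 0.1576]
0.538 44 [-0.2525 -0.2483 -0.2447] [0.1501 0.1506 0.153  0.1545]
25 184.89304463237104 [ 0.5516 -0.245   0.145 ] 1.4810266908343757
31 176.88776459224147 [ 0.5462 -0.2497  0.145 ] 1.6219751104986306
37 183.3756810800969 [ 0.5388 -0.2464  0.145 ] 1.3794900217720827
43 189.69828702541932 [ 0.5301 -0.2425  0.145 ] 1.7520875600117627
scene -50 9 [-49.1265 -48.0196 -45.7254]
scene -40 8 [-41.4655 -40.7302 -37.9661]
scene -30 9 [-34.7131 -33.6145 -31.8608]
scene -20 5 [-26.3271 -25.3138 -24.6895]
scene -10 4 [-18.887  -18.1949 -16.6997]
scene 0 7 [-11.6783  -9.253   -7.9643]
scene 10 10 [-4.2603 -2.4674 -1.7343]
scene 20 9 [3.4842 4.6119 7.0565]
scene 30 9 [10.1142 12.3582 13.545 ]
scene 40 12 [18.5832 20.4973 21.3394]
scene 50 23 [24.6642 26.2432 28.409 ]
side -50 10 [-51.7366 -51.2793 -50.3871]
side -40 28 [-46.8461 -44.8069 -42.5729]
side -30 31 [-39.5169 -37.4423 -35.3055]
side -20 27 [-31.7039 -29.6934 -27.9032]
side -10 27 [-23.5971 -21.8298 -20.3459]
side 0 28 [-16.3971 -14.4631 -12.6368]
side 10 9 [-9.6416 -8.6822 -7.8837]
```

```bash
python3 -m handwheel '[[1,-0.7,-2,-1,-2.9],[1,-0.7,-3.65,-3.4,-2.9],[1,-0.7,-3.65,-3.4,-2.9],[1,-0.7,-3.65,-3.4,-2.9]]' 
python3 -m handwheel '[[1,0.8,0.03,-0.6,0],[1,1.6,0.06,-1.2,0],[1,2.4,0.09,-1.8,0],[1,2.4,0.09,-1.8,0],[1,2.4,0.09,-1.8,0]]'
python3 - <<'E'
from h import *
t=get_state()["tcp_pos"]; print(t)
root=np.array([.528,-.2484,.145]); R=Ro.from_euler("xyz",[0,-37,182],degrees=True).as_matrix()  # x=axis, z=up board
print("hole est in peg frame",(t+[.0112,.0003,.0321]-root)@R)
for n in("scene","side","wrist"):
    s=get_state(); p,d=imaging.capture(n); Y=cloud(n,d) if n!="wrist" else wcloud(d,s); L=(Y-root)@R*1000
    m=(d>0)&(L[...,0]>50)&(L[...,0]<80)&(abs(L[...,1])<36)&(L[...,2]<35)&(L[...,2]>-25)
    B=L[m&(L[...,0]>60)]; print(n,"board",len(B),np.percentile(B,[2,50,98],axis=0) if len(B) else 0)
    g=(d>0)&(abs(L[...,1])<9)&(abs(L[...,2])<9)&(L[...,0]>18)&(L[...,0]<60); Q=L[g]; print("peg",len(Q),np.percentile(Q,[2,50,98],axis=0) if len(Q) else 0)
    for f in finder.cut_out(n,"hole")[:2]: print("hole",f["p"],f["pixel"],f["region"].sum())
E
```

```text
time_s: 15.2
tcp_pos: [0.4397, -0.2509, 0.1717]
eef_rot: [180.0, -0.0, 2.1]
contact_force: [-0.5, -0.1, 0.4]
gripper_width: 0.0596
gripper_force: 40.0
time_s: 15.82
tcp_pos: [0.4631, -0.2503, 0.1529]
eef_rot: [-180.0, 0.0, 2.1]
contact_force: [-0.6, 0.3, 0.3]
gripper_width: 0.0594
gripper_force: 40.0
[ 0.4631 -0.2503  0.1529]
hole est in peg frame [ 0.067  -0.0003 -0.0004]
scene board 108 [[ 62.2985 -34.5159 -22.4711]
 [ 65.0104   0.2871   8.0694]
 [ 79.2039  34.0521  26.1225]]
peg 36 [[18.1892 -5.4623 -3.9019]
 [38.2705 -1.0006  1.266 ]
 [56.6772  3.2667  5.02  ]]
hole 0.71 [321.6, 310.8] 1328
hole 0.44 [296.8, 150.8] 187
side board 2 [[ 78.7627 -34.1416  11.5409]
 [ 79.2125 -33.1051  12.5891]
 [ 79.6624 -32.0685  13.6374]]
peg 6 [[18.2533  2.7164 -0.1731]
 [19.3111  5.3464  2.0452]
 [31.8263  6.256   5.4189]]
hole 0.85 [288.8, 267.1] 339
hole 0.67 [366.2, 184.6] 550
wrist board 4620 [[ 64.5306 -29.8394  -9.7698]
 [ 69.3424   0.0078  24.5647]
 [ 70.7019  29.7039  26.5201]]
peg 1256 [[18.8423 -3.1963  0.6153]
 [39.4806  0.6014  3.1273]
 [56.939   4.2853  4.8117]]
hole 0.93 [5.5, 16.4] 663
hole 0.89 [323.4, 240.1] 4451
```

```bash
python3 -m handwheel '[[1,0.8,0.03,-0.6,0],[1,1.6,0.06,-1.2,0],[1,2.4,0.09,-1.8,0],[1,2.4,0.09,-1.8,0]]'
python3 -m handwheel '[[1,0.7,0.03,-0.53,0],[1,1.4,0.05,-1.05,0],[1,1.4,0.05,-1.05,0],[1,1.4,0.05,-1.05,0]]'
```

```text
time_s: 16.62
tcp_pos: [0.4874, -0.2493, 0.134]
eef_rot: [-180.0, 0.1, 2.1]
contact_force: [-0.6, 0.0, -0.1]
gripper_width: 0.0595
gripper_force: 40.0
time_s: 17.12
tcp_pos: [0.5011, -0.2489, 0.1245]
eef_rot: [-180.0, 0.0, 2.1]
contact_force: [0.6, 0.2, -0.3]
gripper_width: 0.0596
gripper_force: 40.0
```

```bash
python3 -m handwheel '[[1,0,0,-0.4,0],[1,0,0,-0.4,0],[0.25,0,0,-0.4,0],[0.1,0,0,-0.4,0],[0,0,0,-0.4,0],[0,0,0,-0.4,0],[0,0,0,-0.4,0],[0,0,0,-0.4,0]]' 
python3 -m handwheel '[[0,0,0,0,0],[0,0,0,0,0],[0,0,0,0,0],[0,0,0,0,0],[0,0,0,0,0],[0,0,0,0,0]]'
python3 - <<'E'
from h import *
a=imaging.capture("side")[0][200:320,260:380]; b=imaging.capture("scene")[0][120:240,240:360]; s=np.hstack([a,b]); save("s6",cv2.resize(s,None,fx=3.3,fy=3.3,interpolation=3))
E
```

```text
time_s: 18.12
tcp_pos: [0.5012, -0.249, 0.1205]
eef_rot: [180.0, 0.0, 2.1]
contact_force: [1.0, 0.1, 0.2]
gripper_width: 0.0872
gripper_force: 0.0
time_s: 18.88
tcp_pos: [0.5012, -0.2489, 0.1205]
eef_rot: [-180.0, -0.0, 2.1]
contact_force: [0.6, 0.4, 0.4]
gripper_width: 0.0872
gripper_force: 0.0
```

```bash
python3 -m handwheel '[[0,0,0,1,0],[0,0,0,3,0],[0,0,0,6,0],[0,0,0,10,0],[0,0,0,15,0],[0,-4,4,18,0],[0,-4,9,18,0],[0,-4,14,18,0]]' 
python3 -m handwheel '[[0,0,0,0,0],[0,0,0,0,0],[0,0,0,0,0],[0,0,0,0,0]]'
python3 - <<'E'
from h import *
a=imaging.capture("side")[0][180:320,240:380]; b=imaging.capture("scene")[0][120:260,240:380]; s=np.hstack([a,b]); save("s7",cv2.resize(s,None,fx=2.8,fy=2.8,interpolation=3))
E
```

```text
time_s: 19.98
tcp_pos: [0.4607, -0.1079, 0.3022]
eef_rot: [-180.0, -0.2, 2.0]
contact_force: [1.1, -0.3, 0.2]
gripper_width: 0.0877
gripper_force: 0.0
time_s: 20.48
tcp_pos: [0.4611, -0.1098, 0.3004]
eef_rot: [180.0, 0.0, 2.0]
contact_force: [-0.1, 0.5, -0.5]
gripper_width: 0.0873
gripper_force: 0.0
```

View pics/s7.png

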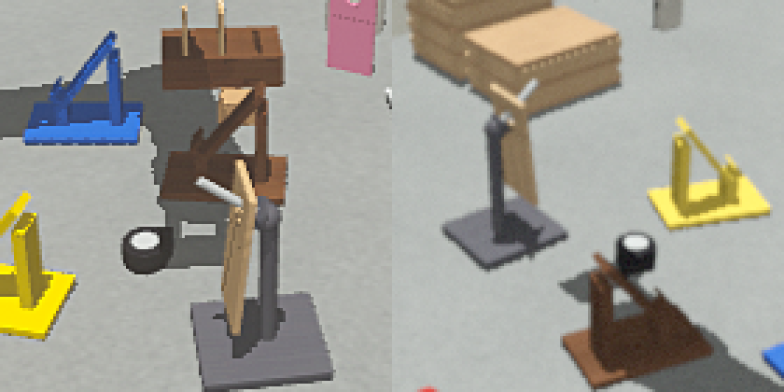

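The board hangs on the peg, with the tip visible in front of the hole in both views (side about (220,190), scene about (525,95)). I'll let it settle and then hand in.

```bash
python3 -m handwheel '[[0,0,0,0,0],[0,0,0,0,0],[0,0,0,0,0],[0,0,0,0,0],[0,0,0,0,0],[0,0,0,0,0],[0,0,0,0,0],[0,0,0,0,0]]'
cat > c.py <<'E'
from h import *
p,d=imaging.capture("scene"); X=cloud("scene",d); m=(d>0)&(X>[.47,-.30,.03]).all(-1)&(X<[.57,-.2,.2]).all(-1)
print(m.sum(),X[m].mean(0),X[m].min(0),X[m].max(0))
E
python3 c.py; python3 -m handwheel '[[0,0,0,0,0],[0,0,0,0,0],[0,0,0,0,0],[0,0,0,0,0]]' >/dev/null; python3 c.py
python3 -c "
from h import *
print(r.close_job())"
```

```text
time_s: 21.58
tcp_pos: [0.4611, -0.109, 0.3005]
eef_rot: [180.0, 0.0, 2.1]
contact_force: [-0.6, 0.9, 0.1]
gripper_width: 0.0875
gripper_force: 0.0
624 [ 0.5217 -0.2437  0.1117] [ 0.4823 -0.2813  0.0302] [ 0.5479 -0.2169  0.1804]
628 [ 0.5218 -0.2438  0.1117] [ 0.4827 -0.2824  0.0305] [ 0.5478 -0.2161  0.1828]
the job is handed in; nothing more can be done
None
```

The template was slid out of the rack, stood by itself on the sloping rest, regripped by its long sides, threaded onto the peg and left hanging there at rest, and the job was handed in at about 22 s with nothing else touched.

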